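# Show which seedling gets which pot

## Robot

A 7-joint arm with a two-finger parallel gripper is mounted at the origin on the work surface. World frame = base frame: x ahead of the robot, y to its left, z up, the work surface at z = 0. Lengths are in m, angles in rad, forces in N, time in s.
With the tool pointing down it reaches from about 0.4 to 0.875 m from the base axis. Payload 4.4 kg.
Tool frame: the origin (TCP) lies where the fingers leave the gripper's body, on its centre line; the fingertips stand 73 mm ahead of it and the grasp point (between the pads) lies 54 mm ahead of it (robot.finger_overhang is the distance from the TCP to the fingertips, in m); z points along the fingers, y is the line along which they close (so a half turn about z gives the same grasp; the last joint's range is limited). The gripper opens to 85 mm and grips with 20 to 120 N. Pads are 22 mm wide; open, the fingers measure 114 mm over their backs; the gripper's body (76 mm by 85 mm) begins 54 mm behind the grasp point. The pads swing forward as they close: fully open they stand 13 mm farther back than shut.
Start: joints at [-1.385, 0.628, 0.038, 1.517, -0.027, 0.996, -0.02], TCP at [0.162, 0.63, 0.304] pointing down, gripper open.
Joint ranges: [-3.06, 3.06], [-0.37, 2.12], [-1.25, 1.32], [0.18, 2.47], [-1.1, 4.24], [0.23, 1.98], [-2.94, 2.94]. Speed limits (rad/s): [2.57, 2.57, 3.14, 3.14, 3.14, 3.14, 3.14].

## Interface

Orientations are given as a rotation vector (axis times angle).
In Python, from workcell import robot gives the robot as it stands. The module is installed in compiled form; this text tells all that it offers.
- The arm moves only by the tool carry_out, never from a script. Its arguments are lists of equal length, an entry for each row: "xyz": the shift along the tool's x, y, z in mm, a list of three; "spin": the turn about the tool's z in rad. In form: {"xyz": [[dx, dy, dz], ...], "spin": [spin, ...]}. A call has 1 to 20 rows; each row shifts and turns the commanded pose from where the row before left it, along the tool's axes as they then stand; what a row does not reach is not made up. A row lasts 1/12 s, in which the tool goes at most 41.7 mm and 7.16 degrees, less where a joint would pass 70% of its speed; a pose out of reach is approached as far as the arm can. A call is refused whole if a number of a shift passes 41.7 or a number of a turn 0.125, either way. A call with a gripper value outside its range is refused whole. "fingers" is the finger opening in mm, from 0 to 85.4, set as the call begins (left out, the last holds). The fingers move at their own pace and stop on an object; the grip force is fixed at half the most. Time passes only in rows, so rows that do not move let the fingers close. It gives the time, the measured TCP pose, the force, the opening and the grip force at its end, in the units of the state.
- robot.state(): the state, without advancing time (a new reading comes with each control period).
- robot.camera(name): name is "scene" or "top"; returns (picture, depth): 420x560x3 uint8, red, green, blue; 420x560 float32, m along the optical axis (not along the pixel's ray), 0 where there is no reading.
- robot.get_calibration(name): a dict with "intrinsics" (3x3 intrinsics, pixels), "position" and "rotation" of the camera in the world. Camera axes: x right, y down, z forward; pixel columns grow to the right and rows downward; lengths in m; the calibration is good to about 2 mm. A picture is of the moment at which its call begins. get_calibration takes no time and is no camera call.
- robot.finish_job(): hands the job in; it is judged then, once.
The state is a dict: "time_s": time; "q": joint angles; "qvel": joint speeds; "effort": joint torques, N m; "ee_pos": TCP position; "tool_rot": TCP orientation; "ft_force": force on the tool from outside, world axes, zero at the start; "torque": the same for the moment, N m; "grip_width": finger opening in m; "finger_force": force on a finger pad.
Only numpy, scipy, OpenCV 4.12 (cv2) and the standard library are available. Lean on these libraries where they do the work, as an engineer would, in place of code of your own. Each camera call takes 0.05 s, during which the arm holds its last target. There are 200 camera calls.

## Task

Show the class the next repotting job, by pointing with the fingertips from two or three centimetres above: first point at the top of the tallest of the three seedlings and keep the hand there for three seconds, then point at the middle of the mouth of the widest of the three empty black pots, keep the hand there for three seconds and finish still pointing at it. Do not touch, lift or move anything; between the two keep the hand high, so that it never points at any of the other seedlings or pots.

Things in the scene. Friction and masses are not known exactly. Their poses are not given: they have to be found in the camera images.
- seedling_tall_top (a point): a stocky green seedling in a round black pot (75 mm wide, 75 mm high, filled to the rim with a pressed coir plug), standing in the seed tray. The tallest of the three: plant and pot together 195 mm high. Leaves reach at most 50 mm sideways from the stem, which rises from the middle of the pot. The point is the very top of the plant, on the stem's line; z up.
- seedling_mid_top (a point): a stocky green seedling in a round black pot (75 mm wide, 75 mm high, filled to the rim with a pressed coir plug), standing in the seed tray. The middle one of the three: plant and pot together 155 mm high. Leaves reach at most 50 mm sideways from the stem, which rises from the middle of the pot. The point is the very top of the plant, on the stem's line; z up.
- seedling_short_top (a point): a stocky green seedling in a round black pot (75 mm wide, 75 mm high, filled to the rim with a pressed coir plug), standing in the seed tray. The shortest of the three: plant and pot together 130 mm high. Leaves reach at most 50 mm sideways from the stem, which rises from the middle of the pot. The point is the very top of the plant, on the stem's line; z up.
- pot_wide_mouth (a point): an empty round black plastic plant pot on the grey mat, open at the top. The widest of the three: 110 mm across its mouth, 95 mm high, wall 3 mm. The point is the middle of its mouth, level with the rim; z up.
- pot_mid_mouth (a point): an empty round black plastic plant pot on the grey mat, open at the top. The middle one of the three: 85 mm across its mouth, 85 mm high, wall 3 mm. The point is the middle of its mouth, level with the rim; z up.
- pot_narrow_mouth (a point): an empty round black plastic plant pot on the grey mat, open at the top. The narrowest of the three: 65 mm across its mouth, 75 mm high, wall 3 mm. The point is the middle of its mouth, level with the rim; z up.
- seed_tray: low black tray under the three seedlings, 230 x 250 mm, rim 14 mm high, fixed; origin at the centre of its underside, on the counter. It may be to the left or to the right, the mat with the empty pots on the other side
- pot_mat: flat grey mat under the three empty pots, 230 x 250 x 3 mm, fixed; origin at the centre of its underside
- twine_center (a point): bystander: cone of cream twine, 66 mm wide, 102 mm high; its centre
- label_box_center (a point): bystander: open white plastic box, 70 x 50 x 60 mm high; its centre
- jug_center (a point): bystander: white measuring jug, 104 mm wide, 150 mm high, with a handle on one side reaching 91 mm from its axis; its centre
- seed_tin_center (a point): bystander: plain metal tin with a lid, 68 mm wide, 55 mm high; its centre
Things that resemble listed ones, but are neither listed nor needed, are in the scene too. Leave any pink look-alike of the part that bears pot_wide_mouth alone.

How it is judged:
By the outcome, as a careful person would: the job done as asked, in the order asked, and still so for the second after the job is handed in, with the robot touching nothing.
It also fails if it takes over 51 s, if anything falls off the work surface, if the arm or the gripper's body presses on something with over 40 N, if the wrist force passes 120 N, or if a joint passes its speed limit or range.

## Working session

There is one attempt and no reset: what is moved stays moved. The work goes in short steps, Python scripts to look and compute and a tool call to move; the robot and the scene stay as the last step left them, time stands still between calls to the robot, and variables do not carry over. Pictures are saved under pics/ and viewed, at most 10 in all, crops included, and the job is handed in when it is done.

Besides the shell and the picture viewer there is one more tool, called after "Emit:" as name(argument=value, ...) on one line, values as JSON. carry_out: Moves the arm, as the interface text tells. Its arguments: {"type":"object","properties":{"xyz":{"type":"array","items":{"type":"array","items":{"type":"number"}}},"spin":{"type":"array","items":{"type":"number"}},"fingers":{"type":"number"}},"required":["xyz","spin"]}

```bash
mkdir -p pics
python3 - <<'E'
from workcell import robot
import cv2,numpy as np
for n in ("top","scene"):
    p,d=robot.camera(n); c=robot.get_calibration(n)
    np.savez(n+".npz",p=p,d=d,K=c["intrinsics"],t=c["position"],R=c["rotation"])
    cv2.imwrite(f"pics/{n}.png",p[:,:,::-1]); print(n,c)
s=robot.state(); print(s["time_s"],s["ee_pos"],s["tool_rot"],s["grip_width"],robot.finger_overhang)
E
```

```text
top {'intrinsics': array([[475.33569115,   0.        , 283.59912733],
       [  0.        , 475.33569115, 210.48734635],
       [  0.        ,   0.        ,   1.        ]]), 'position': array([ 0.42794207, -0.08474464,  1.69234801]), 'rotation': array([-2.17270483,  2.19169919, -0.08056751])}
scene {'intrinsics': array([[411.03156666,   0.        , 275.96706006],
       [  0.        , 411.03156666, 208.69956424],
       [  0.        ,   0.        ,   1.        ]]), 'position': array([1.03129245, 0.35087076, 1.24663303]), 'rotation': array([-1.21937331, -2.56052922,  0.71911668])}
0.1 [0.16183049 0.62908109 0.30309232] [-3.94547343e-01 -3.11656119e+00  2.69155976e-03] 0.0854539290923888 0.0726
```

View pics/top.png

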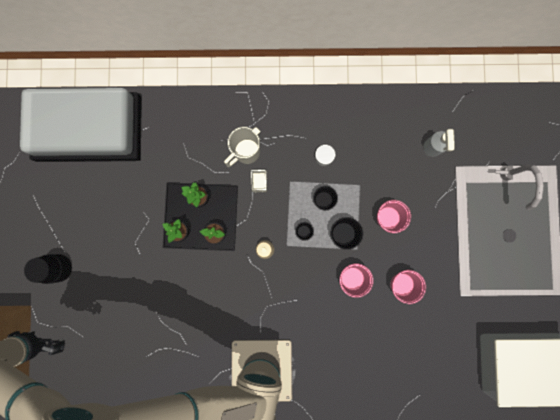

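View pics/scene.png

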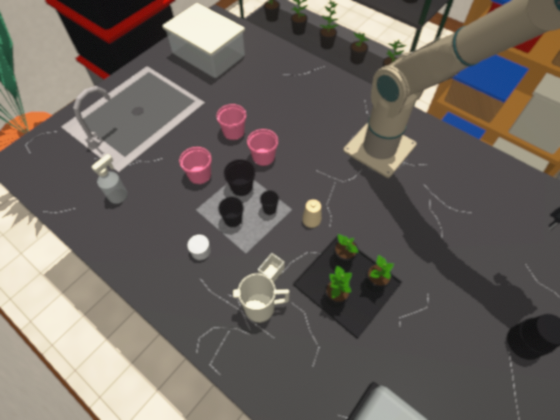

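The top view shows the tray with seedlings near (194,193), (175,231) and (213,233). The mat has pots near (325,197), (346,233, the widest) and (304,231), with pink look-alikes to its right. Next I measure them.

```bash
cat > h.py <<'E'
import numpy as np,cv2
def load(n):
    z=np.load(n+".npz"); R=cv2.Rodrigues(z["R"])[0]; K=z["K"]; d=z["d"]; p=z["p"]
    v,u=np.mgrid[:d.shape[0],:d.shape[1]]
    ray=np.stack([(u-K[0,2])/K[0,0],(v-K[1,2])/K[1,1],np.ones(d.shape)],-1)
    return p,d,(ray*d[...,None])@R.T+z["t"],ray@R.T,z["t"]
E
python3 - <<'E'
from h import *
for n in("top","scene"):
    p,d,X,ray,t=load(n); q=p.astype(int)
    g=((q[...,1]>q[...,0]+25)&(q[...,1]>q[...,2]+25)&(d>0)).astype(np.uint8)
    print(n)
    N,L,S,C=cv2.connectedComponentsWithStats(g)
    for i in range(1,N):
        if S[i,4]<40: continue
        P=X[L==i]; 
        if P[:,0].min()<.2 or P[:,2].min()<-.05 : continue
        o=P[np.argsort(-P[:,2])[:8]]
        print("plant",C[i].round(),S[i,4],"mean",P.mean(0).round(3),"bbox",P.min(0).round(3),P.max(0).round(3)); print(o[:5].round(3).tolist())
    # pots: black points well above the mat
    Z=X[...,2]
    b=((q.max(-1)<70)&(Z>.04)&(Z<.12)&(d>0)&(X[...,0]>.35)&(X[...,0]<.8)&(abs(X[...,1])<.4)).astype(np.uint8)
    N,L,S,C=cv2.connectedComponentsWithStats(b)
    for i in range(1,N):
        if S[i,4]<25: continue
        P=X[L==i]; T=P[P[:,2]>np.percentile(P[:,2],97)-.012]
        c,r=cv2.minEnclosingCircle(T[:,:2].astype(np.float32))
        print("pot",C[i].round(),S[i,4],"top",np.percentile(P[:,2],97).round(3),"circ",np.round(c,3),round(r,3))
p,_,_,_,_=load("top"); a=p[165:260,155:370,::-1]
cv2.imwrite("pics/crop.png",cv2.resize(a,None,fx=3.7,fy=3.7,interpolation=cv2.INTER_CUBIC))
E
```

```text
top
plant [192. 194.] 319 mean [0.601 0.214 0.155] bbox [ 0.564  0.177 -0.002] [0.658 0.281 0.203]
[[0.592, 0.224, 0.203], [0.611, 0.225, 0.201], [0.615, 0.228, 0.2], [0.602, 0.216, 0.199], [0.615, 0.225, 0.199]]
plant [172. 230.] 262 mean [0.485 0.284 0.128] bbox [ 0.447  0.252 -0.004] [0.528 0.352 0.162]
[[0.474, 0.267, 0.162], [0.471, 0.296, 0.162], [0.477, 0.293, 0.161], [0.493, 0.271, 0.161], [0.49, 0.291, 0.159]]
plant [212. 233.] 167 mean [0.475 0.156 0.116] bbox [0.457 0.118 0.003] [0.493 0.208 0.14 ]
[[0.493, 0.148, 0.14], [0.477, 0.142, 0.137], [0.484, 0.162, 0.137], [0.457, 0.162, 0.137], [0.467, 0.146, 0.136]]
pot [203. 195.] 75 top 0.084 circ [0.604 0.208] 0.036
pot [326. 195.] 176 top 0.093 circ [ 0.593 -0.223] 0.041
pot [349. 232.] 352 top 0.1 circ [ 0.471 -0.292] 0.055
pot [183. 231.] 83 top 0.085 circ [0.483 0.278] 0.036
pot [216. 227.] 51 top 0.084 circ [0.484 0.155] 0.036
pot [305. 230.] 95 top 0.081 circ [ 0.481 -0.151] 0.031
pot [214. 241.] 37 top 0.086 circ [0.465 0.156] 0.036
scene
plant [347. 243.] 205 mean [0.473 0.153 0.112] bbox [ 0.394  0.096 -0.001] [0.49
[... 174 characters left out ...]
] bbox [ 0.388  0.243 -0.003] [0.523 0.311 0.162]
[[0.5, 0.265, 0.162], [0.474, 0.292, 0.161], [0.487, 0.28, 0.161], [0.485, 0.283, 0.16], [0.475, 0.29, 0.159]]
plant [340. 281.] 483 mean [0.601 0.21  0.144] bbox [ 0.5    0.153 -0.   ] [0.645 0.249 0.201]
[[0.598, 0.203, 0.201], [0.591, 0.225, 0.201], [0.605, 0.212, 0.2], [0.616, 0.226, 0.2], [0.595, 0.225, 0.199]]
pot [239. 174.] 611 top 0.1 circ [ 0.475 -0.296] 0.057
pot [269. 200.] 210 top 0.08 circ [ 0.483 -0.154] 0.034
pot [231. 209.] 363 top 0.091 circ [ 0.594 -0.226] 0.045
pot [343. 253.] 264 top 0.085 circ [0.478 0.154] 0.037
pot [375. 280.] 248 top 0.084 circ [0.488 0.28 ] 0.038
pot [334. 296.] 251 top 0.098 circ [0.628 0.214] 0.013
```

View pics/crop.png

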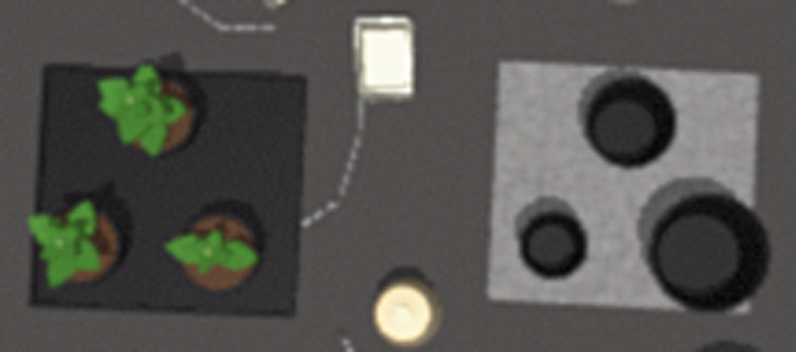

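Emit:
carry_out(xyz=[[0, 0, -20], [0, 0, -35], [0, 0, -35], [0, 0, -35], [0, 0, -35], [-16, -3, 0], [-31, -5, 0], [-31, -5, 0], [-31, -5, 0], [-31, -5, 0], [-31, -5, 0], [-31, -5, 0], [-31, -5, 0], [-31, -5, 0], [-31, -5, 0], [-16, -5, 0], [0, 0, 0], [0, 0, 0], [0, 0, 0]], spin=[0, 0, 0, 0, 0, 0, 0, 0, 0, 0, 0, 0, 0, 0, 0, 0, 0, 0, 0], fingers=0)

```text
time_s: 1.68
ee_pos: [0.4488, 0.5014, 0.4635]
tool_rot: [-0.392, -3.115, -0.0]
ft_force: [0.1, 0.8, -0.5]
grip_width: -0.0002
finger_force: 0.0
```

Emit:
carry_out(xyz=[[-13, -10, 0], [-25, -19, 0], [-25, -19, 0], [-25, -19, 0], [-25, -19, 0], [-25, -19, 0], [-25, -19, 0], [-25, -19, 0], [-12, -14, 0], [-6, -22, 0], [-6, -22, 0], [-6, -22, 0], [-5, -22, 0], [0, 0, 0], [0, 0, 0], [0, 0, 0]], spin=[0, 0, 0, 0, 0, 0, 0, 0, 0, 0, 0, 0, 0, 0, 0, 0])

```text
time_s: 3.02
ee_pos: [0.6043, 0.2093, 0.4641]
tool_rot: [-0.391, -3.117, -0.002]
ft_force: [-0.4, -0.4, 0.6]
grip_width: 0.0
finger_force: 0.0
```

```bash
cat > look.py <<'E'
import sys
from workcell import robot
import cv2,numpy as np
from scipy.spatial.transform import Rotation as Ro
k=sys.argv[1]; goal=np.array(eval(sys.argv[2]))
n="scene"; p,d=robot.camera(n); c=robot.get_calibration(n)
np.savez(k+".npz",p=p,d=d,K=c["intrinsics"],t=c["position"],R=c["rotation"])
s=robot.state(); R=Ro.from_rotvec(s["tool_rot"]); e=s["ee_pos"]
C=Ro.from_rotvec(c["rotation"])
def px(P): a=c["intrinsics"]@C.inv().apply(np.array(P)-c["position"]); return (a[:2]/a[2]).round(1)
print(s["time_s"],e.round(4),"axis",R.apply([0,0,1]).round(3),"tip73 px",px(e+R.apply([0,0,.0726])),"tip86",px(e+R.apply([0,0,.0856])),"goal px",px(goal))
print("to go tool mm",(1e3*R.inv().apply(goal-e)).round(1),"ft",s["ft_force"])
u,v=px((goal+e)/2).astype(int); v0=max(0,v-70);u0=max(0,u-90)
print("crop origin",u0,v0,"x4"); cv2.imwrite(f"pics/{k}.png",cv2.resize(p[v0:v0+140,u0:u0+180,::-1],None,fx=4,fy=4,interpolation=cv2.INTER_CUBIC))
E
python3 look.py t1 "[.603,.210,.199]"
```

```text
3.0667 [0.6043 0.2097 0.4639] axis [-0.     0.001 -1.   ] tip73 px [351.6 242.9] tip86 [350.8 245.4] goal px [341.8 274.1]
to go tool mm [  1.1  -0.4 264.9] ft [ 0.33429622  0.78292502 -0.81561612]
crop origin 258 183 x4
```

View pics/t1.png

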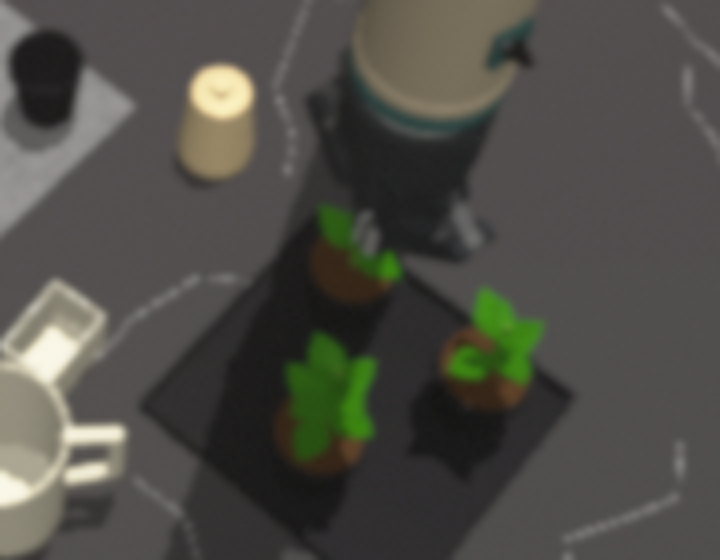

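The closed fingertips sit at crop (368,245), above the tall seedling, whose top is near (328,365). I check how far the tips reach, using depth.

Run:
```python
from h import *
p,d,X,_,_=load("t1")
e=np.array([.6043,.2097]); m=(np.hypot(X[...,0]-e[0],X[...,1]-e[1])<.035)&(X[...,2]>.3)&(X[...,2]<.41)&(d>0)
P=X[m]; o=np.argsort(P[:,2])[:14]; vu=np.argwhere(m)[o]
for a,b in zip(vu,P[o]): print(a,b.round(4),p[a[0],a[1]])
# tall pot rim centre from top view: outline circle ray at rim height, plus stem
```

```text
[243 346] [0.6145 0.2007 0.3954] [61 82 51]
[245 348] [0.6165 0.2073 0.3967] [67 82 58]
[246 350] [0.6158 0.2123 0.3968] [74 88 66]
[246 349] [0.6173 0.2105 0.3968] [72 90 63]
[246 352] [0.613  0.2158 0.3969] [47 66 40]
[244 347] [0.6162 0.2042 0.3974] [57 74 47]
[245 351] [0.6135 0.213  0.3993] [75 79 71]
[242 346] [0.6146 0.2    0.3998] [70 87 62]
[244 348] [0.616  0.2064 0.3999] [68 76 62]
[245 350] [0.6156 0.2115 0.4007] [87 91 82]
[245 349] [0.6171 0.2098 0.4008] [82 89 76]
[243 347] [0.616  0.2035 0.4013] [65 76 59]
[241 346] [0.6134 0.1989 0.4015] [71 88 63]
[239 346] [0.6099 0.1963 0.403 ] [60 75 53]
```

Emit:
carry_out(xyz=[[0, 0, 15], [0, 0, 25], [0, 0, 25], [0, 0, 25], [0, 0, 25], [0, 0, 25], [0, 0, 17], [0, 0, 10], [0, 0, 0], [0, 0, 0], [0, 0, 0]], spin=[0, 0, 0, 0, 0, 0, 0, 0, 0, 0, 0])

```text
time_s: 3.98
ee_pos: [0.6055, 0.2086, 0.2982]
tool_rot: [0.393, 3.115, 0.002]
ft_force: [-0.7, 0.5, 0.4]
grip_width: -0.0002
finger_force: 0.0
```

```bash
python3 look.py t2 "[.603,.210,.199]"
```

```text
4.0333 [0.6056 0.2085 0.2984] axis [ 0.003  0.001 -1.   ] tip73 px [342.  270.7] tip86 [341.4 272.6] goal px [341.8 274.1]
to go tool mm [ 3.1  0.7 99.4] ft [-0.137794    0.66574652  0.22748028]
crop origin 253 197 x4
```

View pics/t2.png

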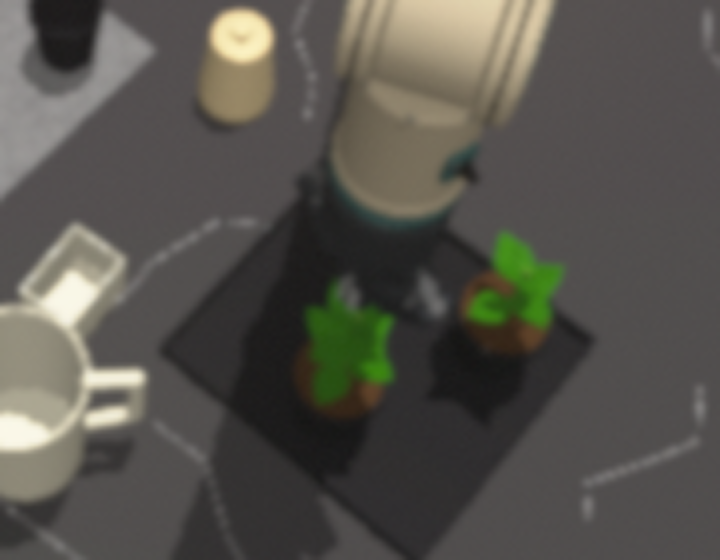

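The tips are at crop (350,295), just above and behind the plant's top leaves, about 26 mm up and within 3 mm sideways. I hold there.

Emit:
carry_out(xyz=[[0, 0, 0], [0, 0, 0], [0, 0, 0], [0, 0, 0], [0, 0, 0], [0, 0, 0], [0, 0, 0], [0, 0, 0], [0, 0, 0], [0, 0, 0], [0, 0, 0], [0, 0, 0], [0, 0, 0], [0, 0, 0], [0, 0, 0], [0, 0, 0], [0, 0, 0], [0, 0, 0], [0, 0, 0], [0, 0, 0]], spin=[0, 0, 0, 0, 0, 0, 0, 0, 0, 0, 0, 0, 0, 0, 0, 0, 0, 0, 0, 0])

```text
time_s: 5.7
ee_pos: [0.6049, 0.2079, 0.2969]
tool_rot: [-0.395, -3.117, -0.0]
ft_force: [-0.3, -0.0, 0.1]
grip_width: 0.0
finger_force: 0.0
```

Emit:
carry_out(xyz=[[0, 0, 0], [0, 0, 0], [0, 0, 0], [0, 0, 0], [0, 0, 0], [0, 0, 0], [0, 0, 0], [0, 0, 0], [0, 0, 0], [0, 0, 0], [0, 0, 0], [0, 0, 0], [0, 0, 0], [0, 0, 0], [0, 0, 0], [0, 0, 0], [0, 0, 0], [0, 0, 0], [0, 0, 0], [0, 0, 0]], spin=[0, 0, 0, 0, 0, 0, 0, 0, 0, 0, 0, 0, 0, 0, 0, 0, 0, 0, 0, 0])

```text
time_s: 7.37
ee_pos: [0.6048, 0.2079, 0.2969]
tool_rot: [-0.395, -3.117, 0.0]
ft_force: [0.6, -0.1, 0.4]
grip_width: 0.0
finger_force: 0.0
```

Emit:
carry_out(xyz=[[0, 0, 0], [0, 0, 0], [0, 0, 0], [0, 0, 0], [0, 0, 0], [0, 0, 0], [0, 0, -15], [0, 0, -25], [0, 0, -25], [0, 0, -25], [0, 0, -25], [0, 0, -25], [0, 0, -25], [0, 0, 0], [0, 0, 0]], spin=[0, 0, 0, 0, 0, 0, 0, 0, 0, 0, 0, 0, 0, 0, 0])

```text
time_s: 8.62
ee_pos: [0.6053, 0.2079, 0.4636]
tool_rot: [0.394, 3.114, 0.003]
ft_force: [0.3, -0.6, 0.6]
grip_width: 0.0001
finger_force: 0.0
```

Emit:
carry_out(xyz=[[0, -14, 0], [0, -26, 0], [0, -26, 0], [0, -26, 0], [0, -26, 0], [0, -26, 0], [0, -26, 0], [0, -14, 0], [9, -9, 0], [18, -18, 0], [18, -18, 0], [18, -18, 0], [18, -18, 0], [18, -18, 0], [7, -11, 0], [0, 0, 0], [0, 0, 0]], spin=[0, 0, 0, 0, 0, 0, 0, 0, 0, 0, 0, 0, 0, 0, 0, 0, 0])

```text
time_s: 10.03
ee_pos: [0.4291, -0.0505, 0.4618]
tool_rot: [0.396, 3.116, 0.001]
ft_force: [0.9, 0.9, 0.3]
grip_width: 0.0002
finger_force: 0.0
```

Emit:
carry_out(xyz=[[-2, -12, 0], [-3, -25, 0], [-3, -25, 0], [-3, -25, 0], [-3, -25, 0], [-3, -25, 0], [-1, -13, 0], [-12, -11, 0], [-21, -19, 0], [-21, -19, 0], [-21, -19, 0], [-9, -7, 0], [0, 0, 0], [0, 0, 0], [0, 0, 0]], spin=[0, 0, 0, 0, 0, 0, 0, 0, 0, 0, 0, 0, 0, 0, 0])

```text
time_s: 11.28
ee_pos: [0.4722, -0.2927, 0.4612]
tool_rot: [-0.392, -3.116, -0.002]
ft_force: [0.2, 0.4, -0.1]
grip_width: -0.0001
finger_force: 0.0
```

```bash
python3 look.py t3 "[.473,-.294,.098]"
python3 - <<'E'
from h import *
# wide pot: dark region on the mat in the first top view, rim ellipse cast to rim height
p,d,X,ray,t=load("top"); Z=X[...,2]
m=((p.max(-1)<60)&(Z>.075)&(Z<.115)&(X[...,0]>.38)&(X[...,0]<.55)&(X[...,1]<-.21)&(X[...,1]>-.37))
P=X[m]; s=(.098-t[2])/ray[m][:,2]; Q=t+s[:,None]*ray[m]
print(cv2.minEnclosingCircle(Q[:,:2].astype(np.float32)),Q[:,:2].min(0),Q[:,:2].max(0))
E
```

```text
11.3333 [ 0.472  -0.2926  0.4616] axis [-0.     0.001 -1.   ] tip73 px [230.1 110.9] tip86 [230.6 114.2] goal px [238.9 171.4]
to go tool mm [ -1.6  -1.4 363.5] ft [ 0.61276807  1.50947255 -0.0803574 ]
crop origin 143 66 x4
((0.4711785316467285, -0.2924080193042755), 0.05498286709189415) [ 0.41739023 -0.34506414] [ 0.5246151  -0.23753089]
```

View pics/t3.png

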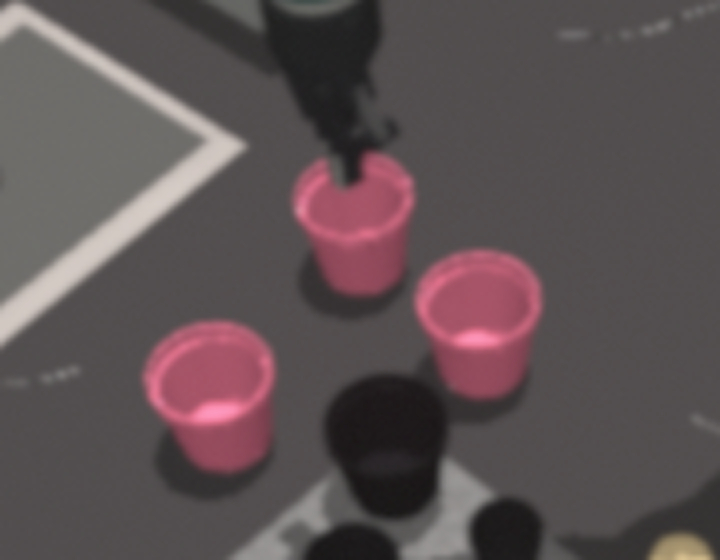

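The tips are at crop (346,185), still high. The wide black pot's mouth is centred at crop (387,425), which is px (240,172) and matches the estimate. I descend straight and hold.

Emit:
carry_out(xyz=[[0, 0, 15], [0, 0, 30], [0, 0, 30], [0, 0, 30], [0, 0, 30], [0, 0, 30], [0, 0, 30], [0, 0, 30], [0, 0, 20], [0, 0, 13], [0, 0, 7], [0, 0, 0], [0, 0, 0], [0, 0, 0], [0, 0, 0]], spin=[0, 0, 0, 0, 0, 0, 0, 0, 0, 0, 0, 0, 0, 0, 0])

```text
time_s: 12.58
ee_pos: [0.4723, -0.294, 0.1981]
tool_rot: [0.394, 3.115, -0.001]
ft_force: [-0.4, 0.3, 0.1]
grip_width: -0.0002
finger_force: 0.0
```

```bash
python3 look.py t4 "[.473,-.293,.098]"
```

```text
12.6333 [ 0.4722 -0.294   0.198 ] axis [ 0.002 -0.001 -1.   ] tip73 px [238.3 166.5] tip86 [238.7 168.8] goal px [239.1 171.6]
to go tool mm [ -0.4   1.2 100. ] ft [-0.44343978  0.26278594 -0.2070525 ]
crop origin 147 92 x4
```

View pics/t4.png

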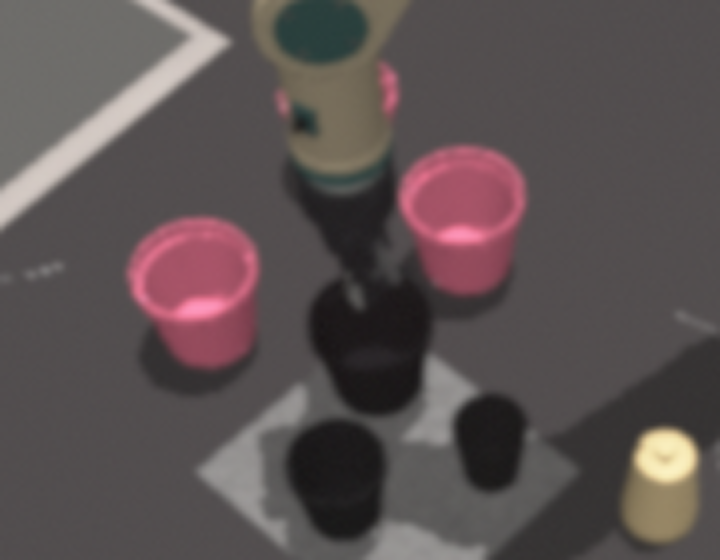

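The tips are at crop (360,298), over the middle of the wide pot's mouth at crop (370,320) and about 26 mm above it. I hold.

Emit:
carry_out(xyz=[[0, 0, 0], [0, 0, 0], [0, 0, 0], [0, 0, 0], [0, 0, 0], [0, 0, 0], [0, 0, 0], [0, 0, 0], [0, 0, 0], [0, 0, 0], [0, 0, 0], [0, 0, 0], [0, 0, 0], [0, 0, 0], [0, 0, 0], [0, 0, 0], [0, 0, 0], [0, 0, 0], [0, 0, 0], [0, 0, 0]], spin=[0, 0, 0, 0, 0, 0, 0, 0, 0, 0, 0, 0, 0, 0, 0, 0, 0, 0, 0, 0])

```text
time_s: 14.3
ee_pos: [0.4716, -0.2938, 0.1969]
tool_rot: [-0.395, -3.117, -0.0]
ft_force: [0.4, -0.2, -0.3]
grip_width: 0.0
finger_force: 0.0
```

Emit:
carry_out(xyz=[[0, 0, 0], [0, 0, 0], [0, 0, 0], [0, 0, 0], [0, 0, 0], [0, 0, 0], [0, 0, 0], [0, 0, 0], [0, 0, 0], [0, 0, 0], [0, 0, 0], [0, 0, 0], [0, 0, 0], [0, 0, 0], [0, 0, 0], [0, 0, 0], [0, 0, 0], [0, 0, 0], [0, 0, 0], [0, 0, 0]], spin=[0, 0, 0, 0, 0, 0, 0, 0, 0, 0, 0, 0, 0, 0, 0, 0, 0, 0, 0, 0])

```text
time_s: 15.97
ee_pos: [0.4716, -0.2938, 0.1969]
tool_rot: [-0.394, -3.117, -0.0]
ft_force: [-0.2, -0.5, 0.1]
grip_width: 0.0002
finger_force: 0.0
```

Emit:
carry_out(xyz=[[0, 0, 0], [0, 0, 0], [0, 0, 0], [0, 0, 0], [0, 0, 0], [0, 0, 0]], spin=[0, 0, 0, 0, 0, 0])

```text
time_s: 16.47
ee_pos: [0.4716, -0.2938, 0.1969]
tool_rot: [-0.394, -3.117, -0.0]
ft_force: [0.2, -0.9, -0.2]
grip_width: -0.0002
finger_force: 0.0
```

```bash
python3 -c "
from workcell import robot
print(robot.finish_job())"
```

```text
the job is handed in; nothing more can be done
None
```

Job handed in at about 16.5 s: the hand pointed at the top of the tallest seedling for over 3 s, then moved high to the mouth of the widest black pot, held over 3 s and finished there, each from about 25 mm above with no contact seen in the force readings.

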